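# Rack the frit jars by height

## Task

Line up the four frit jars with coloured dots on their lids in the wooden rack in order of height, one standing flat in each round recess: the shortest in the recess next to the red button, then taller and taller to the tallest next to the black button. Keep the jars upright, and leave the tin, the bowl and the graphite block where they are.

Things in the scene. Friction and masses are not known exactly. Their poses are not given: they have to be found in the camera images.
- frit_jar_3: loose screw-lid jar with yellow-amber contents and a white lid, the shortest (a like jar without a dot, far back at the wall, is not part of the job); 51 mm high with its lid, body 40 mm in diameter, the fixed lid (top 12 mm) 45 mm; 0.09 kg nominal, stands upright on the bench; a 26 mm dot of the colour of its contents lies on the lid; origin at the centre of its underside, z up through the lid
- frit_jar_1: loose screw-lid jar with red contents and a black lid, the second shortest; 56 mm high with its lid, body 44 mm in diameter, the fixed lid (top 12 mm) 49 mm; 0.09 kg nominal, stands upright on the bench; a 26 mm dot of the colour of its contents lies on the lid; origin at the centre of its underside, z up through the lid
- frit_jar_0: loose screw-lid jar with grey contents and an off-white lid, the widest but only second tallest; 61 mm high with its lid, body 52 mm in diameter, the fixed lid (top 12 mm) 58 mm; 0.09 kg nominal, stands upright on the bench; a 26 mm dot of the colour of its contents lies on the lid; origin at the centre of its underside, z up through the lid
- frit_jar_2: loose screw-lid jar with blue contents and an off-white lid, the tallest; 68 mm high with its lid, body 48 mm in diameter, the fixed lid (top 12 mm) 54 mm; 0.09 kg nominal, stands upright on the bench; a 26 mm dot of the colour of its contents lies on the lid; origin at the centre of its underside, z up through the lid
- rack: fixed light-wood board lying on the bench, 96 (x) x 412 (y) x 14 (z) mm; origin at the centre of its underside, its x axis across the row, y along the row, z up. Four round cork-floored recesses, 70 mm in diameter and 5 mm deep (floor 9 mm above the origin), centred at x = 0 and y = -127.5, -42.5, 42.5 and 127.5 mm in its frame
- red_button: red button, 27 mm in diameter, 7 mm high, fixed on top of the board at one end of the row (at y = +185 or -185 mm in the rack's frame), 57.5 mm from the centre of the nearest recess; origin at the centre of its underside. It marks the end for the shortest jar
- black_button: black button of the same size, fixed on the board at the other end; marks the end for the tallest jar
- balm_tin: round tin, 62 mm in diameter, 27 mm high, loose on the bench behind the rack; not to be disturbed. Origin at the centre of its underside
- marver_block: black graphite block, 50 x 50 x 18 mm, loose on the bench at the left; not to be disturbed. Origin at the centre of its underside
- quench_bowl: light grey bowl, 118 mm in diameter, 51 mm high, loose on the bench at the left; not to be disturbed. Origin at the centre of its underside

How it is judged:
At the end, for the whole second after the job is handed in: Every jar stands upright (within 0.06 rad), released and at rest on the floor of its recess (its underside 6 to 11.5 mm above the bench, and its axis within 18 mm of the recess centre along and across the row), in order of height counted from the red button: yellow-amber, red, grey, blue (x of frit_jar_3 in the frame of rack between -0.018 and 0.018 m and horizontal distance between frit_jar_3 and red_button between 0.0395 and 0.0755 m and z of frit_jar_3 in the frame of rack between 0.006 and 0.0115 m and angle between each of frit_jar_3, frit_jar_1, frit_jar_0, frit_jar_2's own z axis and vertical below 0.06 rad and linear speed of each of frit_jar_3, frit_jar_1, frit_jar_0, frit_jar_2 below 0.02 m/s and x of frit_jar_1 in the frame of rack between -0.018 and 0.018 m and horizontal distance between frit_jar_1 and red_button between 0.1245 and 0.1605 m and z of frit_jar_1 in the frame of rack between 0.006 and 0.0115 m and x of frit_jar_0 in the frame of rack between -0.018 and 0.018 m and horizontal distance between frit_jar_0 and red_button between 0.2095 and 0.2455 m and z of frit_jar_0 in the frame of rack between 0.006 and 0.0115 m and x of frit_jar_2 in the frame of rack between -0.018 and 0.018 m and horizontal distance between frit_jar_2 and red_button between 0.2945 and 0.3305 m and z of frit_jar_2 in the frame of rack between 0.006 and 0.0115 m); the robot touches nothing.
It fails at once if the balm tin is moved more than 20 mm (distance of balm_tin from where it was at the start of the episode above 0.02 m).
It fails at once if the marver block is moved more than 20 mm (distance of marver_block from where it was at the start of the episode above 0.02 m).
It fails at once if the quench bowl is moved more than 20 mm (distance of quench_bowl from where it was at the start of the episode above 0.02 m).
It fails at once if a jar is tipped over or carried tilted more than 0.6 rad (angle between any of frit_jar_3, frit_jar_1, frit_jar_0, frit_jar_2's own z axis and vertical above 0.6 rad).
It also fails if it takes over 96 s, if anything falls off the work surface, if the arm or the gripper's body presses on something with over 40 N, if the wrist force passes 120 N, or if a joint passes its speed limit or range.

## Robot

A 7-joint arm with a two-finger parallel gripper is mounted at the origin on a cart in front of the work surface, level with it; the furniture and walls round the work are solid. World frame = base frame: x ahead of the robot, y to its left, z up, the work surface at z = 0. Lengths are in m, angles in rad, forces in N, time in s.
With the tool pointing down it reaches from about 0.35 to 0.9 m from the base axis. Payload 8.1 kg.
Tool frame: the origin (TCP) lies at the very end of the fingers, on their centre line; the grasp point (between the pads) lies 19 mm behind it; z points along the fingers, y is the line along which they close (so a half turn about z gives the same grasp; the last joint's range is limited). The gripper opens to 92 mm and grips with 3 to 60 N. Pads are 19 mm wide; open, the fingers measure 130 mm over their backs; the gripper's body (75 mm by 190 mm) begins 47 mm behind the grasp point.
Start: joints at [-1.38, 0.434, 0.025, 1.573, -0.012, 1.134, -0.075], TCP at [0.181, 0.598, 0.227] pointing down, gripper open.
Joint ranges: [-2.62, 2.62], [-0.44, 2.09], [-1.27, 1.32], [0.08, 2.57], [-1.32, 4.46], [0.12, 2], [-2.74, 2.74]. Speed limits (rad/s): [2.22, 2.22, 3.01, 3.01, 3.14, 3.14, 3.14].

## Interface

Orientations are given as a rotation vector (axis times angle).
In Python, from cell import arm gives the robot as it stands.
- The arm moves only by the tool jog_arm, never from a script. Its argument "rows" is a list of rows, each a list of 3 entries, a list of its own where there are three numbers: the shift along the world's x, y, z in cm, then the turn, a rotation vector about the world's x, y, z in degrees, then the opening, from 0 (shut) to 1 (fully open). A call has 1 to 8 rows; each row is the pose to reach, as a shift and turn from the pose commanded when the call began; what a row does not reach only later rows make up. A row lasts 1/8 s, in which the tool goes at most 62.5 mm and 10.7 degrees, less where a joint would pass 70% of its speed; a pose out of reach is approached as far as the arm can. A call with a gripper value outside its range is refused whole. The fingers move at their own pace and stop on an object; "newtons" is the grip in N (left out, the last holds). Time passes only in rows, so rows that repeat a pose let the fingers close. It gives the time, the measured TCP pose, the force, the opening and the grip force at its end, in the units of the state.
- arm.observe(): the state, without advancing time (a new reading comes with each control period).
- arm.get_image(name): name is "side" or "top" or "wrist"; returns a dict with "img" (420x560x3 uint8, red, green, blue), "depth" (420x560 float32, m along the optical axis (not along the pixel's ray), 0 where there is no reading), "fx", "fy", "cx", "cy" (pixels), "rvec" (rotation vector, rad) and "tvec" (3), from world to camera coordinates, as OpenCV has them; the wrist camera has in their place "mount" (4x4, takes a point from camera to tool coordinates, whose origin is the TCP and whose axes are the flange's). Camera axes: x right, y down, z forward; pixel columns grow to the right and rows downward; lengths in m; the calibration is good to about 2 mm. A picture is of the moment at which its call begins: read the wrist's pose just before it.
- arm.sign_off(): hands the job in; it is judged then, once.
The state is a dict: "clock": time; "joints": joint angles; "dq": joint speeds; "joint_efforts": joint torques, N m; "position": TCP position; "ee_rot": TCP orientation; "force": force on the tool from outside, world axes, zero at the start; "ft_torque": the same for the moment, N m; "width": opening from 0.0 (shut) to 1.0 (fully open); "gripper_force": force on a finger pad.
Only numpy, scipy, OpenCV 4.12 (cv2) and the standard library are available. Lean on these libraries where they do the work, as an engineer would, in place of code of your own. Each camera call takes 0.05 s, during which the arm holds its last target. There are 200 camera calls.

## Working session

There is one attempt and no reset: what is moved stays moved. The work goes in short steps, Python scripts to look and compute and a tool call to move; the robot and the scene stay as the last step left them, time stands still between calls to the robot, and variables do not carry over. Pictures are saved under pics/ and viewed, at most 14 in all, crops included, and the job is handed in when it is done.

Besides the shell and the picture viewer there is one more tool, called in YAML: its name, and indented under it one key for each argument. jog_arm: Moves the arm, as the interface text tells. Its arguments: {"type":"object","properties":{"rows":{"type":"array","items":{"type":"array"}},"newtons":{"type":"number"}},"required":["rows"]}

```bash
mkdir -p pics; ls
python3 - <<'E'
from cell import arm
import cv2
s=arm.observe(); print({k:s[k] for k in('clock','position','ee_rot','width','force')})
for n in('top','side'):
    d=arm.get_image(n); cv2.imwrite(f'pics/{n}0.png',d['img'][:,:,::-1]); print(n,d['rvec'],d['tvec'],d['fx'])
E
```

```text
pics
{'clock': 0.0, 'position': array([0.18090352, 0.59772999, 0.22595855]), 'ee_rot': array([-4.59924715e-01, -3.10765922e+00,  2.41453836e-03]), 'width': 0.995686541833904, 'force': array([0.06884504, 0.02050439, 0.22236721])}
top [ 2.23340264 -2.17548959  0.07225108] [0.01419233 0.58812797 1.25924299] 476.05608453399657
side [ 2.23210588 -0.03468763  0.00977859] [-0.5879869   0.06400446  1.03205512] 444.8445729147858
```

View pics/top0.png

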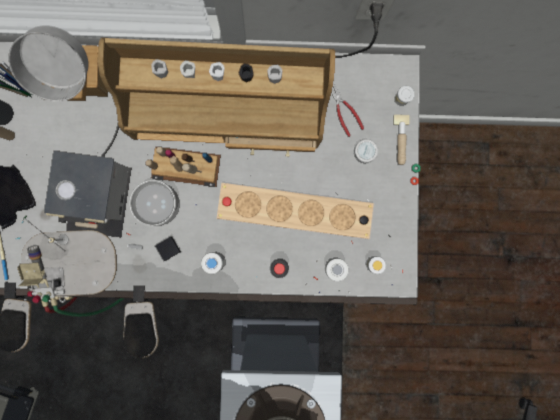

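View pics/side0.png

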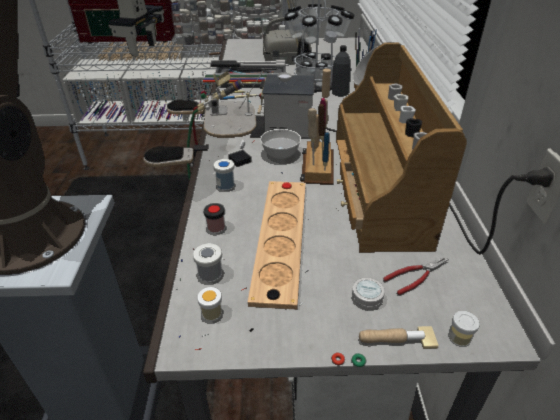

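The top view shows blue (212,263), red (279,268), grey (337,269) and amber (377,265) jars in front. The rack runs from the red button (227,202) to the black button (364,220). The tin is at (366,150), the bowl at (154,203) and the block at (167,247).

```bash
cat > h.py <<'E'
import numpy as np, cv2
def world(d,uv,z=None):
    """pixel -> world; on plane z if given, else by depth"""
    R=cv2.Rodrigues(np.array(d['rvec']))[0]; t=np.array(d['tvec']).ravel()
    u,v=uv; r=np.array([(u-d['cx'])/d['fx'],(v-d['cy'])/d['fy'],1.])
    c=-R.T@t; w=R.T@r
    k=(z-c[2])/w[2] if z is not None else d['depth'][int(round(v)),int(round(u))]
    return c+k*w
def blob(mask,uv,r=16):
    """centroid of mask's component nearest uv"""
    m=np.zeros(mask.shape,np.uint8); u,v=uv
    m[v-r:v+r,u-r:u+r]=mask[v-r:v+r,u-r:u+r]
    n,_,st,c=cv2.connectedComponentsWithStats(m)
    i=1+np.argmax(st[1:,4]); return c[i],st[i,4]
E
python3 - <<'E'
from cell import arm
from h import *
d=arm.get_image('top'); im=d['img']; hsv=cv2.cvtColor(im,cv2.COLOR_RGB2HSV); H,S,V=[hsv[...,i].astype(int) for i in range(3)]
sat=(S>110)&(V>70); dark=V<50
for n,uv,m,z in [('blue',(212,263),sat,.068),('red',(279,268),sat,.056),('grey',(337,269),None,.061),('amber',(377,265),sat,.051),('redb',(227,202),sat&((H<6)|(H>174)),.021),('blackb',(364,220),dark,.021)]:
    if m is None:
        hh=[world(d,(x,y)) for y in range(252,286) for x in range(320,354)]
        p=np.array(hh); q=p[abs(p[:,2]-z)<.006]; print(n,'lid pts',np.round((q.min(0)+q.max(0))/2,3),np.round(np.ptp(q,axis=0),3));continue
    c,a=blob(m,uv,10 if 'b'==n[-1] else 14); print(n,c.round(1),a,world(d,c,z).round(4),'depth',world(d,c).round(4))
for n,uv in [('tin',(366,150)),('block',(167,247)),('bowlrim',(154,184)),('bench',(300,245))]: print(n,world(d,uv).round(3))
# lids by depth for all
for n,uv,z in [('blue',(212,263),.068),('red',(279,268),.056),('amber',(377,265),.051)]:
    p=np.array([world(d,(x,y)) for y in range(uv[1]-16,uv[1]+16) for x in range(uv[0]-16,uv[0]+16)]); q=p[abs(p[:,2]-z)<.006]; print(n,'lid',((q.min(0)+q.max(0))/2).round(4),np.ptp(q,axis=0).round(3))
print(cv2.Rodrigues(arm.observe()['ee_rot'])[0].round(3)); print(arm.get_image('wrist')['mount'].round(3))
E
```

```text
blue [211.4 262.6] 54 [0.4439 0.1855 0.068 ] depth [0.4439 0.1855 0.0679]
red [279.  268.3] 99 [0.4328 0.0129 0.056 ] depth [0.4333 0.0131 0.0615]
grey lid pts [ 0.435 -0.135  0.061] [0.057 0.055 0.012]
amber [377.2 265.2] 54 [ 0.4467 -0.2417  0.051 ] depth [ 0.4465 -0.2423  0.0482]
redb [226.4 201.2] 59 [0.6042 0.156  0.021 ] depth [0.6042 0.156  0.0218]
blackb [366. 222.] 1 [ 0.5587 -0.217   0.021 ] depth [ 0.5587 -0.2176  0.0183]
tin [ 0.751 -0.213  0.027]
block [0.479 0.311 0.013]
bowlrim [0.644 0.348 0.029]
bench [ 0.493 -0.044  0.   ]
blue lid [0.4438 0.1865 0.068 ] [0.054 0.052 0.012]
red lid [0.4335 0.0129 0.0561] [0.047 0.047 0.012]
amber lid [ 0.4483 -0.24    0.0511] [0.044 0.045 0.011]
[[-0.957  0.29  -0.   ]
 [ 0.29   0.957 -0.001]
 [-0.    -0.001 -1.   ]]
[[ 0.001 -0.958 -0.285  0.078]
 [ 1.     0.     0.001  0.   ]
 [-0.    -0.285  0.958 -0.158]
 [ 0.     0.     0.     1.   ]]
```

jog_arm:
  rows:
    - [[3,-5,1],[0,0,-10],1]
    - [[7,-11,1],[0,0,-21],1]
    - [[10.5,-16.5,1],[0,0,-31],1]
    - [[14,-22,1],[0,0,-42],1]
    - [[17.5,-27.5,1],[0,0,-52],1]
    - [[21,-33,1],[0,0,-63],1]
    - [[24,-37.5,0],[0,0,-73],1]
    - [[26.3,-41.2,-3],[0,0,-73],1]
  newtons: 20

```text
clock: 1.2
position: [0.4453, 0.1863, 0.1987]
ee_rot: [2.221, 2.22, 0.007]
force: [0.7, 2.0, -1.1]
width: 0.997
gripper_force: 0.0
```

jog_arm:
  rows:
    - [[0,0,0],[0,0,0],1]
    - [[0,0,0],[0,0,0],1]

```text
clock: 1.45
position: [0.443, 0.1878, 0.1976]
ee_rot: [-2.218, -2.224, 0.0]
force: [-0.9, 0.1, -0.2]
width: 1.003
gripper_force: 0.0
```

Run:
```python
from cell import arm
from h import *
s=arm.observe(); print(s['position'].round(4)); print(cv2.Rodrigues(s['ee_rot'])[0].round(3),s['joints'].round(2))
d=arm.get_image('wrist'); cv2.imwrite('pics/w1.png',d['img'][:,:,::-1])
t=arm.get_image('top'); V=t['img'].max(2)
for u in (0,): 
    m=(V<85).astype(np.uint8); c,a=blob(m,(364,219),9); print('black',c,a,world(t,c,.021).round(4))
```

```text
[0.443  0.1878 0.1976]
[[-0.002  1.    -0.   ]
 [ 1.     0.002  0.   ]
 [ 0.    -0.    -1.   ]] [-0.89  0.24  0.46  1.98 -0.13  0.95 -0.36]
black [363.5  219.64] 50 [ 0.5648 -0.2102  0.021 ]
```

View pics/w1.png

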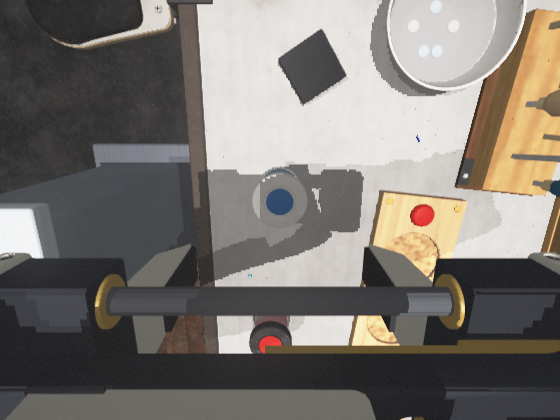

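The wrist view shows the blue jar at (280,202), centred between the fingers, with the red button at (422,215). The bowl and the block are clear.

jog_arm:
  rows:
    - [[0,0,-6],[0,0,0],1]
    - [[0,0,-11],[0,0,0],1]
    - [[0,0,-15.4],[0,0,0],1]
    - [[0,0,-15.4],[0,0,0],1]
    - [[0,0,-15.4],[0,0,0],0]
    - [[0,0,-15.4],[0,0,0],0]
    - [[0,0,-15.4],[0,0,0],0]
    - [[0,0,-15.4],[0,0,0],0]
  newtons: 20

```text
clock: 2.55
position: [0.4435, 0.1879, 0.0444]
ee_rot: [2.218, 2.225, 0.002]
force: [0.8, 0.7, 0.8]
width: 0.614
gripper_force: 0.0
```

jog_arm:
  rows:
    - [[0,0,0],[0,0,0],0]
    - [[0,0,0],[0,0,0],0]
    - [[0,0,0],[0,0,0],0]
    - [[0,0,3],[0,0,0],0]
    - [[0,0,6],[0,0,0],0]
    - [[0,0,10],[0,0,0],0]
    - [[0,0,10],[0,0,0],0]

```text
clock: 3.42
position: [0.4447, 0.1883, 0.146]
ee_rot: [2.218, 2.224, 0.008]
force: [-0.2, 0.6, -1.5]
width: 0.562
gripper_force: 20.0
```

jog_arm:
  rows:
    - [[2,-5,0],[0,0,0],0]
    - [[4,-10,0],[0,0,0],0]
    - [[6,-15,0],[0,0,0],0]
    - [[8,-20,0],[0,0,0],0]
    - [[10,-25,0],[0,0,0],0]
    - [[12,-30,0],[0,0,0],0]
    - [[12.7,-34.2,0],[0,0,0],0]
    - [[12.7,-34.2,0],[0,0,0],0]

```text
clock: 4.42
position: [0.5692, -0.1591, 0.1425]
ee_rot: [2.225, 2.217, -0.004]
force: [-1.1, -0.5, -0.5]
width: 0.562
gripper_force: 20.0
```

jog_arm:
  rows:
    - [[0,0,0],[0,0,0],0]
    - [[0,0,-4],[0,0,0],0]
    - [[0,0,-6.5],[0,0,0],0]
    - [[0,0,-6.5],[0,0,0],0]

```text
clock: 4.92
position: [0.5685, -0.152, 0.0767]
ee_rot: [-2.213, -2.224, 0.003]
force: [1.2, -0.3, -0.7]
width: 0.56
gripper_force: 20.0
```

Run:
```python
from cell import arm
import cv2
d=arm.get_image('side'); cv2.imwrite('pics/s1.png',cv2.resize(d['img'][140:340,160:440,::-1],(784,560)))
s=arm.observe(); print(s['position'].round(4),s['width'])
```

```text
[ 0.5696 -0.1528  0.0782] 0.5622398476232081
```

View pics/s1.png

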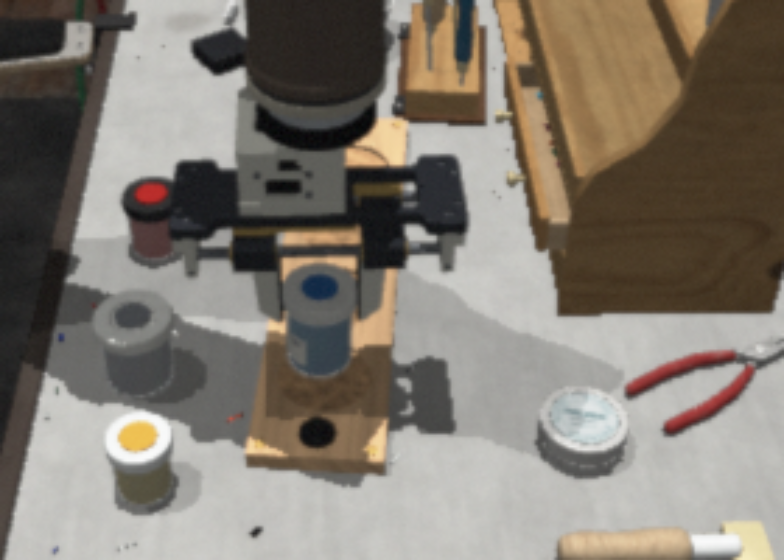

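The blue jar hangs upright in the gripper over the recess next to the black button.

jog_arm:
  rows:
    - [[0,0,-1.5],[0,0,0],0]
    - [[0,0,-2.4],[0,0,0],0]
    - [[0,0,-2.5],[0,0,0],0]
    - [[0,0,-2.5],[0,0,0],0]

```text
clock: 5.48
position: [0.5701, -0.1545, 0.0538]
ee_rot: [2.218, 2.224, -0.0]
force: [0.3, -0.1, -1.4]
width: 0.561
gripper_force: 20.0
```

jog_arm:
  rows:
    - [[0,0,0],[0,0,0],1]
    - [[0,0,0],[0,0,0],1]
    - [[0,0,0],[0,0,0],1]
    - [[0,0,0],[0,0,0],1]
    - [[0,0,0],[0,0,0],1]
    - [[0,0,4],[0,0,0],1]
    - [[0,0,9],[0,0,0],1]
    - [[0,0,9],[0,0,0],1]

```text
clock: 6.48
position: [0.5725, -0.1553, 0.1474]
ee_rot: [2.215, 2.22, 0.006]
force: [-0.3, 0.2, -0.3]
width: 1.001
gripper_force: 0.0
```

jog_arm:
  rows:
    - [[-5,1,0],[0,0,0],1]
    - [[-10,1.9,0],[0,0,0],1]
    - [[-13.6,1.9,0],[0,0,0],1]
    - [[-13.6,1.9,0],[0,0,0],1]
    - [[-13.6,1.9,-5],[0,0,0],1]
    - [[-13.6,1.9,-9],[0,0,0],1]
    - [[-13.6,1.9,-10.8],[0,0,0],1]
    - [[-13.6,1.9,-10.8],[0,0,0],1]

```text
clock: 7.48
position: [0.4338, -0.1354, 0.0342]
ee_rot: [-2.217, -2.223, 0.003]
force: [-0.3, 0.3, 0.5]
width: 1.0
gripper_force: 0.0
```

jog_arm:
  rows:
    - [[0,0,0],[0,0,0],0]
    - [[0,0,0],[0,0,0],0]
    - [[0,0,0],[0,0,0],0]
    - [[0,0,0],[0,0,0],0]
    - [[0,0,0],[0,0,0],0]
    - [[0,0,0],[0,0,0],0]
    - [[0,0,0],[0,0,0],0]

```text
clock: 8.35
position: [0.4344, -0.1353, 0.036]
ee_rot: [2.218, 2.224, 0.001]
force: [0.5, 0.8, 6.2]
width: 0.611
gripper_force: 20.0
```

Run:
```python
from cell import arm
import cv2
d=arm.get_image('side'); cv2.imwrite('pics/s2.png',cv2.resize(d['img'][140:340,160:440,::-1],(784,560)))
```

```text
(no output)
```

View pics/s2.png

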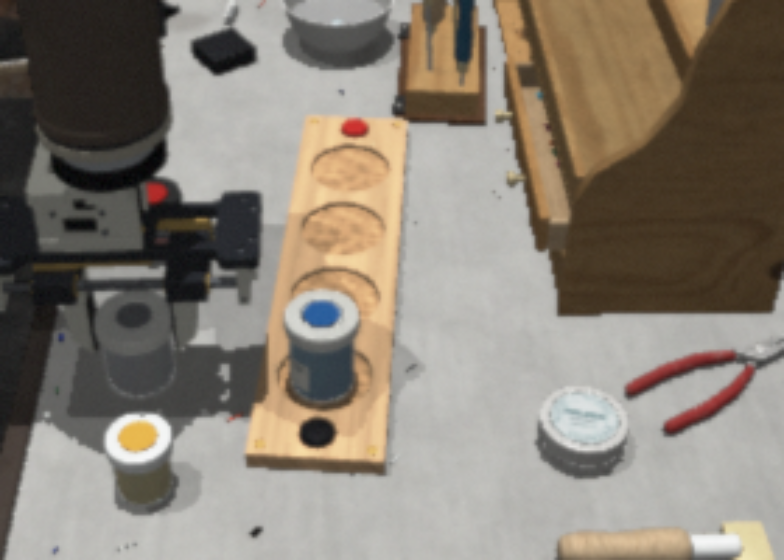

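Blue stands in its recess, and grey is between the fingers.

jog_arm:
  rows:
    - [[0,0,3],[0,0,0],0]
    - [[0,0,6],[0,0,0],0]
    - [[0,0,10],[0,0,0],0]
    - [[5,2.5,10],[0,0,0],0]
    - [[10,5,10],[0,0,0],0]
    - [[14.6,6.6,10],[0,0,0],0]
    - [[14.6,6.6,10],[0,0,0],0]
    - [[14.6,6.6,10],[0,0,0],0]

```text
clock: 9.4
position: [0.5792, -0.0698, 0.1351]
ee_rot: [-2.218, -2.224, 0.003]
force: [-0.6, -0.4, -0.6]
width: 0.613
gripper_force: 20.0
```

jog_arm:
  rows:
    - [[0,0,-3],[0,0,0],0]
    - [[0,0,-6],[0,0,0],0]
    - [[0,0,-8],[0,0,0],0]
    - [[0,0,-8.8],[0,0,0],0]
    - [[0,0,-9.0],[0,0,0],0]
    - [[0,0,-9.0],[0,0,0],0]

```text
clock: 10.15
position: [0.5804, -0.0697, 0.0464]
ee_rot: [2.218, 2.224, 0.001]
force: [0.2, -0.6, -0.9]
width: 0.608
gripper_force: 20.0
```

jog_arm:
  rows:
    - [[0,0,0],[0,0,0],1]
    - [[0,0,0],[0,0,0],1]
    - [[0,0,0],[0,0,0],1]
    - [[0,0,0],[0,0,0],1]
    - [[0,0,0],[0,0,0],1]
    - [[0,0,4],[0,0,0],1]
    - [[0,0,9],[0,0,0],1]
    - [[0,0,9],[0,0,0],1]

```text
clock: 11.15
position: [0.5826, -0.07, 0.1393]
ee_rot: [2.215, 2.221, 0.007]
force: [0.6, 0.5, -0.5]
width: 0.999
gripper_force: 0.0
```

jog_arm:
  rows:
    - [[-5,3,0],[0,0,0],1]
    - [[-10,6,0],[0,0,0],1]
    - [[-14.7,8.3,0],[0,0,0],1]
    - [[-14.7,8.3,0],[0,0,0],1]
    - [[-14.7,8.3,-5],[0,0,0],1]
    - [[-14.7,8.3,-9],[0,0,0],1]
    - [[-14.7,8.3,-10.4],[0,0,0],1]
    - [[-14.7,8.3,-10.4],[0,0,0],1]

```text
clock: 12.15
position: [0.4331, 0.013, 0.0312]
ee_rot: [-2.219, -2.223, 0.002]
force: [-0.4, 0.6, 0.5]
width: 1.0
gripper_force: 0.0
```

jog_arm:
  rows:
    - [[0,0,0],[0,0,0],0]
    - [[0,0,0],[0,0,0],0]
    - [[0,0,0],[0,0,0],0]
    - [[0,0,0],[0,0,0],0]
    - [[0,0,0],[0,0,0],0]
    - [[0,0,0],[0,0,0],0]
    - [[0,0,0],[0,0,0],0]
    - [[0,0,0],[0,0,0],0]

```text
clock: 13.15
position: [0.4332, 0.0136, 0.0318]
ee_rot: [2.218, 2.225, 0.0]
force: [-1.7, -0.9, 5.6]
width: 0.512
gripper_force: 20.0
```

Run:
```python
from cell import arm
import cv2
d=arm.get_image('side'); cv2.imwrite('pics/s3.png',cv2.resize(d['img'][140:340,160:440,::-1],(784,560)))
```

```text
(no output)
```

View pics/s3.png

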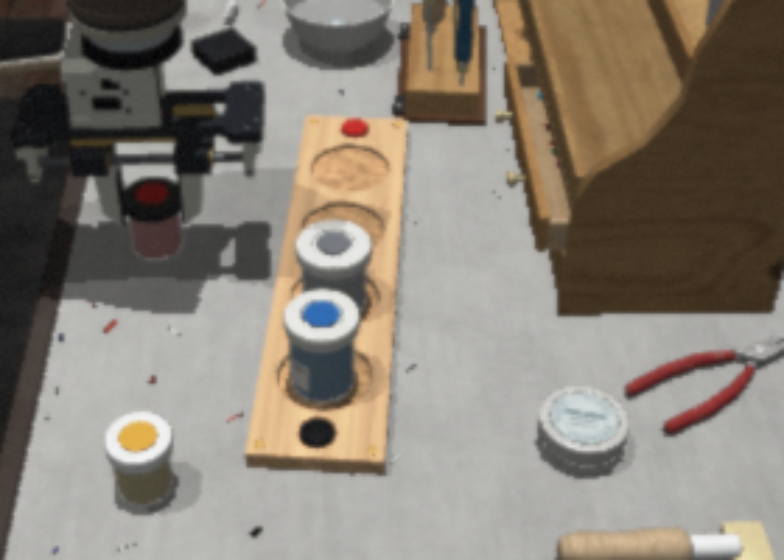

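Grey and blue stand in their recesses, and red is gripped by its lid.

jog_arm:
  rows:
    - [[0,0,3],[0,0,0],0]
    - [[0,0,6],[0,0,0],0]
    - [[0,0,10],[0,0,0],0]
    - [[5,0,10],[0,0,0],0]
    - [[10,0,10],[0,0,0],0]
    - [[15.8,0.2,10],[0,0,0],0]
    - [[15.8,0.2,10],[0,0,0],0]
    - [[15.8,0.2,10],[0,0,0],0]

```text
clock: 14.2
position: [0.5902, 0.0153, 0.1308]
ee_rot: [-2.218, -2.224, 0.003]
force: [-0.3, 0.3, -1.0]
width: 0.512
gripper_force: 20.0
```

jog_arm:
  rows:
    - [[0,0,-3],[0,0,0],0]
    - [[0,0,-6],[0,0,0],0]
    - [[0,0,-8],[0,0,0],0]
    - [[0,0,-8.8],[0,0,0],0]
    - [[0,0,-9.0],[0,0,0],0]
    - [[0,0,-9.0],[0,0,0],0]

```text
clock: 14.95
position: [0.5914, 0.0156, 0.0424]
ee_rot: [2.218, 2.224, 0.001]
force: [0.2, 0.7, -1.1]
width: 0.512
gripper_force: 20.0
```

jog_arm:
  rows:
    - [[0,0,0],[0,0,0],1]
    - [[0,0,0],[0,0,0],1]
    - [[0,0,0],[0,0,0],1]
    - [[0,0,0],[0,0,0],1]
    - [[0,0,0],[0,0,0],1]
    - [[0,0,4],[0,0,0],1]
    - [[0,0,9],[0,0,0],1]
    - [[0,0,9],[0,0,0],1]

```text
clock: 15.95
position: [0.5937, 0.0153, 0.1353]
ee_rot: [2.216, 2.221, 0.008]
force: [-0.7, 0.2, -1.3]
width: 0.999
gripper_force: 0.0
```

jog_arm:
  rows:
    - [[-4,-5,1],[0,0,0],1]
    - [[-8,-10,1],[0,0,0],1]
    - [[-11,-15,1],[0,0,0],1]
    - [[-13,-20,1],[0,0,0],1]
    - [[-14.3,-25.6,0],[0,0,0],1]
    - [[-14.3,-25.6,0],[0,0,0],1]
    - [[-14.3,-25.6,-5],[0,0,0],1]
    - [[-14.3,-25.6,-5],[0,0,0],1]

```text
clock: 16.95
position: [0.4458, -0.2384, 0.079]
ee_rot: [-2.213, -2.221, 0.004]
force: [0.3, -0.2, -0.2]
width: 0.997
gripper_force: 0.0
```

jog_arm:
  rows:
    - [[0,0,-4],[0,0,0],1]
    - [[0,0,-5.6],[0,0,0],1]
    - [[0,0,-5.6],[0,0,0],1]
    - [[0,0,-5.6],[0,0,0],0]
    - [[0,0,-5.6],[0,0,0],0]
    - [[0,0,-5.6],[0,0,0],0]
    - [[0,0,-5.6],[0,0,0],0]
    - [[0,0,-5.6],[0,0,0],0]

```text
clock: 17.95
position: [0.4482, -0.2404, 0.0258]
ee_rot: [2.218, 2.224, 0.0]
force: [-0.2, 0.2, 0.7]
width: 0.504
gripper_force: 0.4
```

jog_arm:
  rows:
    - [[0,0,0],[0,0,0],0]
    - [[0,0,0],[0,0,0],0]
    - [[0,0,0],[0,0,0],0]
    - [[0,0,0],[0,0,0],0]

```text
clock: 18.45
position: [0.4481, -0.2404, 0.0257]
ee_rot: [-2.218, -2.225, 0.0]
force: [-0.6, 0.8, 2.0]
width: 0.468
gripper_force: 20.0
```

Run:
```python
from cell import arm
import cv2
d=arm.get_image('side'); cv2.imwrite('pics/s4.png',cv2.resize(d['img'][140:340,160:440,::-1],(784,560)))
```

```text
(no output)
```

View pics/s4.png

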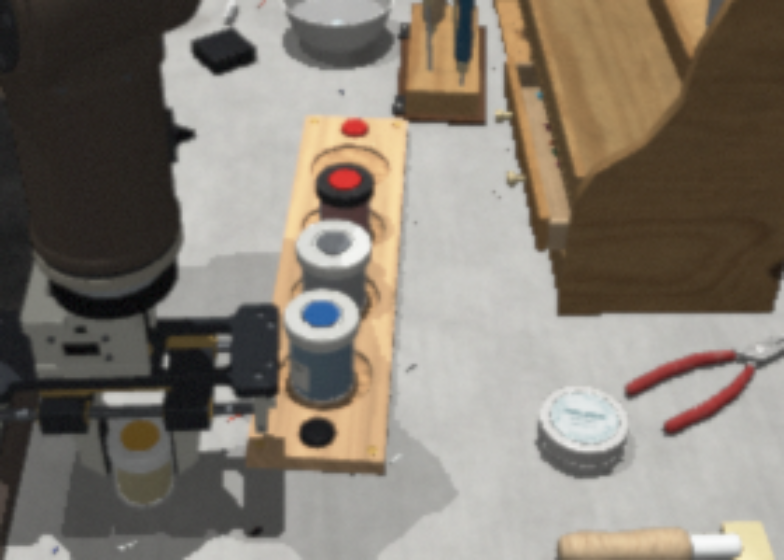

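Red, grey and blue stand in place, and amber is gripped.

jog_arm:
  rows:
    - [[0,0,3],[0,0,0],0]
    - [[0,0,7],[0,0,0],0]
    - [[0,0,12],[0,0,0],0]
    - [[1,5,12],[0,0,0],0]
    - [[2,10,12],[0,0,0],0]
    - [[4,15,12],[0,0,0],0]
    - [[6,20,12],[0,0,0],0]
    - [[9,25,12],[0,0,0],0]

```text
clock: 19.5
position: [0.5381, 0.0113, 0.1457]
ee_rot: [-2.218, -2.224, -0.0]
force: [2.1, -0.8, -0.4]
width: 0.466
gripper_force: 20.0
```

jog_arm:
  rows:
    - [[3,5,0],[0,0,0],0]
    - [[6.2,9,0],[0,0,0],0]
    - [[6.2,9,0],[0,0,0],0]
    - [[6.2,9,0],[0,0,0],0]

```text
clock: 20.0
position: [0.5996, 0.0989, 0.1452]
ee_rot: [-2.219, -2.224, 0.002]
force: [0.4, -1.0, -1.3]
width: 0.465
gripper_force: 20.0
```

Target TCP z is 0.035–0.036, so I go down 11.0 cm.

jog_arm:
  rows:
    - [[0,0,-4],[0,0,0],0]
    - [[0,0,-8],[0,0,0],0]
    - [[0,0,-10],[0,0,0],0]
    - [[0,0,-10.8],[0,0,0],0]
    - [[0,0,-11],[0,0,0],0]
    - [[0,0,-11],[0,0,0],0]

```text
clock: 20.75
position: [0.6007, 0.0994, 0.0366]
ee_rot: [2.218, 2.224, 0.002]
force: [-0.2, 0.5, 0.1]
width: 0.467
gripper_force: 20.0
```

jog_arm:
  rows:
    - [[0,0,0],[0,0,0],1]
    - [[0,0,0],[0,0,0],1]
    - [[0,0,0],[0,0,0],1]
    - [[0,0,0],[0,0,0],1]
    - [[0,0,0],[0,0,0],1]
    - [[0,0,5],[0,0,0],1]
    - [[0,0,10],[0,0,0],1]
    - [[0,0,15],[0,0,0],1]

```text
clock: 21.75
position: [0.5999, 0.0995, 0.1872]
ee_rot: [2.219, 2.224, -0.0]
force: [0.7, 0.4, 0.3]
width: 1.003
gripper_force: 0.0
```

jog_arm:
  rows:
    - [[-5,4,0],[0,0,0],1]
    - [[-10,9,0],[0,0,0],1]
    - [[-15,13,0],[0,0,0],1]
    - [[-20,17,0],[0,0,0],1]
    - [[-20,17,0],[0,0,0],1]
    - [[-20,17,0],[0,0,0],1]

```text
clock: 22.5
position: [0.3999, 0.2701, 0.1858]
ee_rot: [2.216, 2.227, 0.001]
force: [0.8, -0.7, 0.2]
width: 0.999
gripper_force: 0.0
```

Run:
```python
from cell import arm
from h import *
t=arm.get_image('top'); cv2.imwrite('pics/t5.png',t['img'][:,:,::-1])
s=arm.get_image('side'); cv2.imwrite('pics/s5.png',cv2.resize(s['img'][140:340,160:440,::-1],(784,560)))
a=np.array([.6042,.156]);b=np.array([.5648,-.2102]);u=(b-a)/np.linalg.norm(b-a);n=np.array([-u[1],u[0]]);m=(a+b)/2
ys,xs=np.mgrid[140:280,180:400]; P=np.array([world(t,(x,y)) for x,y in zip(xs.ravel(),ys.ravel())])
L=np.c_[(P[:,:2]-m)@u,(P[:,:2]-m)@n,P[:,2]]
for k,h in zip((-.1275,-.0425,.0425,.1275),(.060,.065,.070,.077)):
    q=L[(abs(L[:,0]-k)<.04)&(abs(L[:,1])<.045)&(abs(L[:,2]-h)<.005)]
    print(k,h,((q.min(0)+q.max(0))/2).round(4),np.ptp(q,axis=0).round(3),np.median(q[:,2]).round(4))
```

```text
-0.1275 0.06 [-0.1276  0.0028  0.06  ] [0.043 0.043 0.01 ] 0.0603
-0.0425 0.065 [-0.0427  0.0033  0.0651] [0.047 0.047 0.009] 0.0652
0.0425 0.07 [0.0433 0.0012 0.07  ] [0.057 0.056 0.01 ] 0.07
0.1275 0.077 [0.1282 0.0002 0.077 ] [0.052 0.052 0.01 ] 0.077
```

View pics/s5.png

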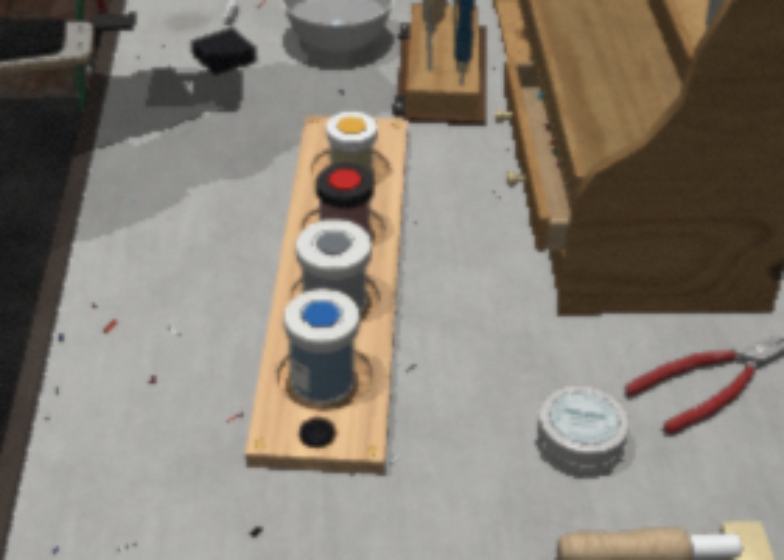

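View pics/t5.png

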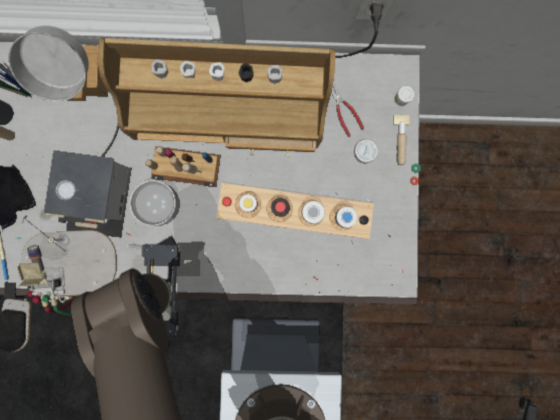

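All four jars measure within 4 mm of their recess centres, with lids at the right heights. Seen from above, the order from the red button is amber (248,203), red (280,207), grey (313,212), blue (347,216). The gripper is clear of everything.

```bash
python3 -c "
from cell import arm
print(arm.sign_off())"
```

```text
the job is handed in; nothing more can be done
None
```

The four jars stand upright in the rack in order of height from the red button (amber, red, grey, blue), each measured within 4 mm of its recess centre, and the job is handed in at about 23 s; the sign-off returned no verdict.

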